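# Hang the rinsed measuring cup on the draining peg

### The job

The pepper mill is standing on one of the two draining stands and blocks its peg. First move the mill off and stand it upright on the worktable, clear of the stands; then take the rinsed measuring cup that stands mouth-down on the table and hang it mouth-down on that freed slanted peg, fully down so that it rests on the peg by itself. Do not knock the other cup off its peg, tip the mill over, or push the sugar dredger about.

Things in the scene. Friction and masses are not known exactly. Their poses are not given: they have to be found in the camera images.
- cup: The rinsed measuring cup: clear plastic, tapered, round, no handle, 70 mm tall, outside diameter 66 mm at the mouth, 48 mm at the base, wall and floor 2 mm, 0.05 kg. Starts mouth-down on the table, left or right of the stands. Origin: centre of the outside of its base (on top at the start, 70 mm above the table); its z points from base to mouth (down at the start).
- cup_floor (a point): Centre of the cup's inner floor, 2 mm from the origin of cup towards the mouth. The inner diameter is about 42 mm at the floor and 58 mm at the mouth, depth 68 mm.
- stand_free: The draining stand that carries the pepper mill: a fixed steel drip tray 190 mm long (its x) and 100 mm wide (its y), inner floor 6 mm above the table, rim 14 mm high, with one slanted grey plastic peg. Origin: centre of the underside; z up. The tray's -x end faces the robot, roughly. It never moves in a run. Either stand can be the left one.
- peg_free: Grey peg of stand_free: 110 mm long, round, 36 mm across up to 46 mm from its foot, narrowing to 26 mm at 64 mm, with a ball-shaped end. Origin: centre of its foot on the tray floor, 55 mm to the tray's +x of its centre. Its z runs along the peg to the tip, tilted 35 degrees from vertical to the tray's -x (towards the robot); y is the tray's y. A seated cup has about 8 mm of side play.
- tip_free (a point): Centre of the end of the free stand's peg, 110 mm along peg_free's z, about 96 mm above the table.
- mill: Pepper mill, black body with white head, round, 140 mm tall, 52 mm diameter at the foot, narrowed to 40 mm at 41 to 64 mm height, 48 mm at 64 to 129 mm height, a small round knob on top, 0.16 kg. Stands upright on the tray floor of stand_free just before the peg's tip. Origin: centre of its underside; z up through the head.
- stand_taken: The other draining stand, the same make and size, fixed, whose peg already carries a cup. Origin and axes as stand_free. The table outward of either stand, around x = 0.58 m, y = +0.32 m or -0.32 m, is always empty and has room for the mill.
- hung_cup: A second measuring cup like the first, already hanging loose on the peg of stand_taken. Origin: centre of the outside of its base; z from base to mouth. Leave it hanging.
- hung_cup_floor (a point): Centre of the inner floor of the cup that already hangs.
- tip_taken (a point): Centre of the end of the other stand's peg.
- dredger: Sugar dredger: grey metal shaker with holed lid, round, 72 mm diameter, 108 mm tall, standing loose on the table on the other side of the stands from the cup. A bystander. Origin: centre of its underside.
Things that resemble listed ones, but are neither listed nor needed, are in the scene too. What is shaped like the cup but pink or red is not meant.

How it is judged:
On the way, in this order (a step that is already met when the one before it is completed fails the run):
1. the pepper mill stands upright on the table, off the draining stands (height (world z) of mill below 0.004 m and angle between mill's own z axis and vertical below 0.12 rad and contact force between mill and stand_free below 0.1 N and contact force between mill and stand_taken below 0.1 N), for 0.2 s.
2. the cup sits mouth-down on the freed peg, its floor on the tip (distance between cup_floor and tip_free below 0.018 m and z of cup_floor in the frame of peg_free below 0.117 m and angle between the z axis of cup and the z axis of peg_free, either way round below 0.35 rad), for 0.2 s.
At the end, for the whole second after the job is handed in: Cup at rest mouth-down on the freed peg: inner floor within 18 mm of the tip and at most 7 mm above it along the peg, axes within 20 degrees. Mill at rest upright (7 degrees) on the table, touching no stand. The other cup still on its peg (floor within 25 mm of the tip) (all of step 1 and all of step 2 and linear speed of each of cup, mill below 0.02 m/s and distance between hung_cup_floor and tip_taken below 0.025 m).
It fails at once if the pepper mill is tipped more than 35 degrees (angle between mill's own z axis and vertical above 0.6 rad).
It fails at once if the other cup is lifted or knocked off its peg (more than 30 mm from the tip) (distance between hung_cup_floor and tip_taken above 0.03 m).
It fails at once if the sugar dredger is pushed more than 40 mm (distance of dredger from where it was at the start of the episode above 0.04 m).
It also fails if it takes over 54 s, if anything falls off the work surface, if the arm or the gripper's body presses on something with over 40 N, if the wrist force passes 120 N, or if a joint passes its speed limit or range.

### The arm

A 7-joint arm with a two-finger parallel gripper is mounted at the origin on the work surface; the furniture and walls round the work are solid. World frame = base frame: x ahead of the robot, y to its left, z up, the work surface at z = 0. Lengths are in m, angles in rad, forces in N, time in s.
With the tool pointing down it reaches from about 0.425 to 0.875 m from the base axis. Payload 8.4 kg.
Tool frame: the origin (TCP) lies midway between the tips of the shut fingers; the grasp point (between the pads) lies 19 mm behind it; z points along the fingers, y is the line along which they close (so a half turn about z gives the same grasp; the last joint's range is limited). The gripper opens to 85 mm and grips with 20 to 120 N. Pads are 22 mm wide; open, the fingers measure 114 mm over their backs; the gripper's body (76 mm by 85 mm) begins 54 mm behind the grasp point. The pads swing forward as they close: fully open they stand 13 mm farther back than shut.
Start: joints at [-1.246, 0.333, 0.04, 1.465, -0.013, 1.343, -0.059], TCP at [0.267, 0.592, 0.231] pointing down, gripper open.
Joint ranges: [-2.58, 2.58], [-0.38, 2.09], [-1.3, 1.39], [0.25, 2.4], [-1.5, 4.64], [0.08, 2.09], [-2.65, 2.65]. Speed limits (rad/s): [2.22, 2.22, 2.79, 2.79, 3.14, 3.14, 3.14].

### API

Orientations are given as a rotation vector (axis times angle).
In Python, from station import robot gives the robot as it stands.
- The arm moves only by the tool apply_moves, never from a script. Its argument "deltas" is a list of rows, each an object of numbers: "tx", "ty", "tz": the shift along the tool's x, y, z in m; "ax", "ay", "az": the turn, a rotation vector about the tool's x, y, z in degrees; "hand": the opening, from -1 (shut) to 1 (fully open), so that 0 is half open. A call has exactly 8 rows; each row shifts and turns the commanded pose from where the row before left it, along the tool's axes as they then stand; what a row does not reach is not made up. A row lasts 1/8 s, in which the tool goes at most 62.5 mm and 10.7 degrees, less where a joint would pass 70% of its speed; a pose out of reach is approached as far as the arm can. A call is refused whole if a number of a shift passes 0.0625 or a number of a turn 10.7, either way. A call with a gripper value outside its range is refused whole. The fingers move at their own pace and stop on an object; "newtons" is the grip in N (left out, the last holds). Time passes only in rows, so rows that do not move let the fingers close, or fill a call up. It gives the time, the measured TCP pose, the force, the opening and the grip force at its end, in the units of the state.
- robot.sense(): the state, without advancing time (a new reading comes with each control period).
- robot.snapshot(name): name is "side" or "top"; returns a dict with "pixels" (384x512x3 uint8, red, green, blue), "depth" (384x512 float32, m along the optical axis (not along the pixel's ray), 0 where there is no reading), "fx", "fy", "cx", "cy" (pixels), "rvec" (rotation vector, rad) and "tvec" (3), from world to camera coordinates, as OpenCV has them. Camera axes: x right, y down, z forward; pixel columns grow to the right and rows downward; lengths in m; the calibration is good to about 2 mm. A picture is of the moment at which its call begins.
- robot.close_job(): hands the job in; it is judged then, once.
The state is a dict: "time_s": time; "joints": joint angles; "qvel": joint speeds; "effort": joint torques, N m; "position": TCP position; "orientation": TCP orientation; "ft_force": force on the tool from outside, world axes, zero at the start; "torque": the same for the moment, N m; "gripper_width": finger opening in m; "grasp_force": force on a finger pad.
Only numpy, scipy, OpenCV 4.12 (cv2) and the standard library are available. Lean on these libraries where they do the work, as an engineer would, in place of code of your own. Each camera call takes 0.05 s, during which the arm holds its last target. There are 200 camera calls.

## Working session

There is one attempt and no reset: what is moved stays moved. The work goes in short steps, Python scripts to look and compute and a tool call to move; the robot and the scene stay as the last step left them, time stands still between calls to the robot, and variables do not carry over. Pictures are saved under pics/ and viewed, at most 10 in all, crops included, and the job is handed in when it is done.

Besides the shell and the picture viewer there is one more tool, called after "Emit:" as name(argument=value, ...), one argument or row to a line, values as JSON. apply_moves: Moves the arm, as the interface text tells. Its arguments: {"type":"object","properties":{"deltas":{"type":"array","items":{"type":"object","properties":{"tx":{"type":"number"},"ty":{"type":"number"},"tz":{"type":"number"},"ax":{"type":"number"},"ay":{"type":"number"},"az":{"type":"number"},"hand":{"type":"number"}}}},"newtons":{"type":"number"}},"required":["deltas"]}

```bash
mkdir -p pics; ls
cat > h.py <<'E'
import numpy as np, cv2
from scipy.spatial.transform import Rotation as R
from station import robot
def snap(n,f=None):
    s=robot.snapshot(n)
    if f: cv2.imwrite('pics/'+f,s['pixels'][:,:,::-1])
    return s
def pts(s):
    d=s['depth'];v,u=np.mgrid[0:384,0:512]
    P=np.stack([(u-s['cx'])/s['fx']*d,(v-s['cy'])/s['fy']*d,d],-1)
    M=R.from_rotvec(s['rvec']).as_matrix()
    W=(P-np.array(s['tvec']))@M
    W[d==0]=np.nan
    return W
def st():
    q=robot.sense();print(q['time_s'],np.round(q['position'],4),np.round(R.from_rotvec(q['orientation']).as_matrix(),3).tolist(),q['ft_force'],q['gripper_width'],q['grasp_force'])
E
python3 - <<'E'
from h import *
for n in('top','side'):
    s=snap(n,n+'0.png');np.savez(n+'0.npz',**s,W=pts(s))
    M=R.from_rotvec(s['rvec']).as_matrix();print(n,-M.T@np.array(s['tvec']),M[2],s['fx'])
st()
E
```

```text
pics
top [-0.27893941 -0.09334476  1.49458065] [ 0.45227504  0.03214108 -0.89129919] 429.0650482933941
side [1.08437677 1.30397047 0.70678782] [-0.40269938 -0.82589743 -0.39462215] 474.5214208785682
0.1 [0.2672 0.5921 0.2306] [[-0.912, 0.411, -0.0], [0.411, 0.912, -0.001], [-0.0, -0.001, -1.0]] [ 0.47767143 -0.16033708 -0.34019461] 0.08507638995874525 0.0
```

View pics/top0.png

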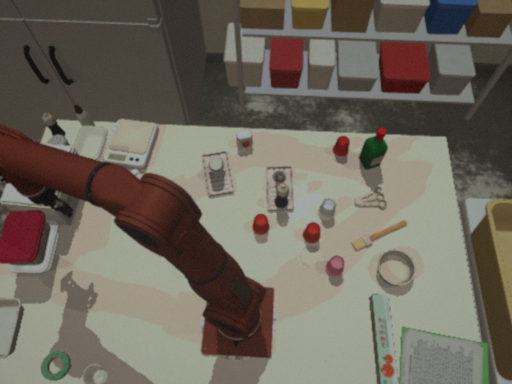

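View pics/side0.png

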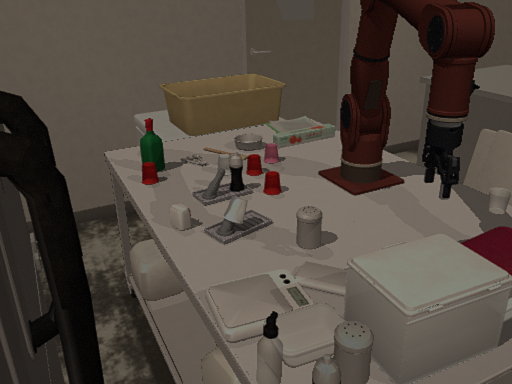

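The top view shows the mill stand at (280,188), the taken stand at (217,173) and a likely clear cup at (328,207). The side view shows the dredger at (309,228). I'll zoom in on these.

Run:
```python
import numpy as np,cv2
a=np.load('top0.npz');b=np.load('side0.npz')
c=cv2.resize(a['pixels'][130:260,195:355,::-1],None,fx=5,fy=4.6,interpolation=2)[:600]
d=cv2.resize(b['pixels'][130:260,130:330,::-1],None,fx=4,fy=4,interpolation=2)
cv2.imwrite('pics/tc.png',c);cv2.imwrite('pics/sc.png',d)
for n,z,q in(('top',a,[(280,174),(282,188),(282,197),(217,162),(328,203),(328,210),(217,185),(280,205),(312,232)]),('side',b,[(223,160),(237,160),(237,180),(236,208),(309,212),(309,235)])):
    for u,v in q: print(n,u,v,z['W'][v,u].round(3),z['pixels'][v,u])
```

```text
top 280 174 [ 0.536 -0.121  0.067] [73 69 64]
top 282 188 [ 0.441 -0.128  0.134] [111 103  90]
top 282 197 [ 0.423 -0.131  0.098] [60 55 50]
top 217 162 [0.557 0.121 0.1  ] [152 155 143]
top 328 203 [ 0.422 -0.301  0.069] [144 148 152]
top 328 210 [ 0.397 -0.302  0.062] [118 111 100]
top 217 185 [ 0.511  0.125 -0.001] [93 86 81]
top 280 205 [ 0.426 -0.126  0.024] [34 32 31]
top 312 232 [ 0.304 -0.243  0.069] [155  43  39]
side 223 160 [ 0.437 -0.28   0.062] [102  94  85]
side 237 160 [ 0.453 -0.111  0.121] [108  98  88]
side 237 180 [ 0.458 -0.106  0.048] [11 11  9]
side 236 208 [0.579 0.152 0.08 ] [126 128 117]
side 309 212 [0.435 0.322 0.107] [112 101  93]
side 309 235 [0.443 0.338 0.045] [90 82 73]
```

View pics/tc.png

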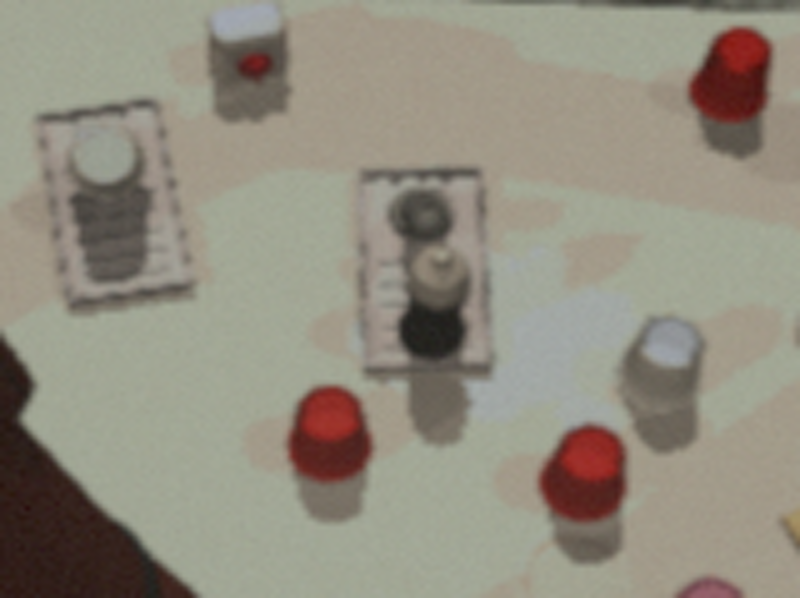

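View pics/sc.png

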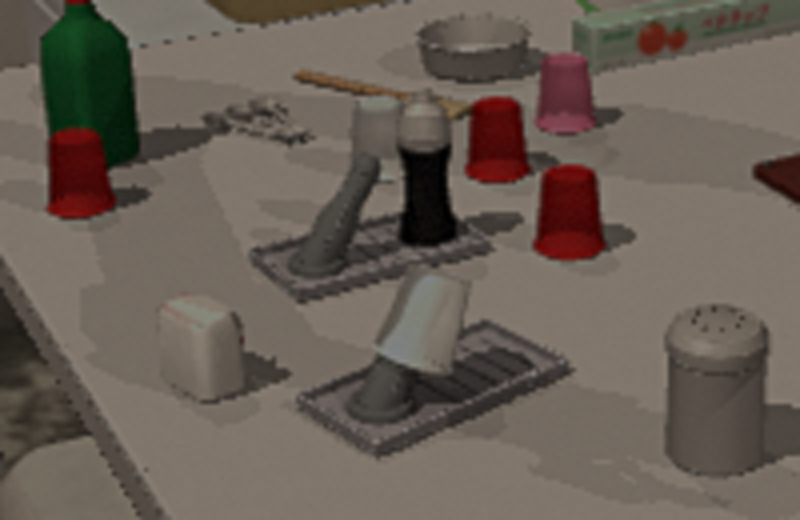

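The crops show the mill in front of the free peg, with its tip at about (372,165) in the side crop. The clear cup is mouth-down at (328,207) in the top image, with a red cup near it at (312,232).

```bash
cat >> h.py <<'E'
def circ(P,r0=None):
    from scipy.optimize import least_squares
    x0=[*P[:,:2].mean(0),r0 or .025]
    f=lambda p:np.hypot(P[:,0]-p[0],P[:,1]-p[1])-(r0 or p[2])
    return least_squares(f,x0,loss='soft_l1',f_scale=.002).x
E
python3 - <<'E'
from h import *
A=np.load('top0.npz');B=np.load('side0.npz')
for n,D in(('top',A),('side',B)):
    W=D['W'].reshape(-1,3);C=D['pixels'].reshape(-1,3).astype(int)
    ok=np.isfinite(W).all(1)
    def box(x0,x1,y0,y1,z0,z1): return ok&(W[:,0]>x0)&(W[:,0]<x1)&(W[:,1]>y0)&(W[:,1]<y1)&(W[:,2]>z0)&(W[:,2]<z1)
    t=W[box(.4,.75,-.3,.3,-.02,.004)];print(n,'table z',np.median(t[:,2]))
    # mill head
    m=W[box(.38,.48,-.18,-.07,.07,.127)];print('mill',len(m),circ(m,.024),m.mean(0))
    red=(C[:,0]>C[:,1]+40)
    c=box(.36,.48,-.37,-.26,.01,.09)&~red;P=W[c];print('cup',len(P),P.min(0),P.max(0))
    top=P[P[:,2]>.064];print(' top',len(top),np.median(top,0),cv2.minEnclosingCircle(top[:,:2].astype('f4')) if len(top)>3 else 0)
    for lo,hi,r in((.04,.06,.0275),(.02,.04,.0305)):
        q=P[(P[:,2]>lo)&(P[:,2]<hi)]
        if len(q)>8: print(' ring',len(q),circ(q,r))
    for nm,yy in(('free',(-.21,-.05)),('taken',(.04,.24))):
        r=W[box(.36,.72,*yy,.0075,.0185)&~red]
        print(nm,len(r),cv2.minAreaRect((r[:,:2]*1000).astype('f4')), r.min(0),r.max(0))
    p=W[box(.47,.62,-.17,-.07,.02,.1)]
    for z in np.arange(.02,.1,.01):
        q=p[abs(p[:,2]-z)<.005]
        if len(q)>3: print('  peg',z.round(3),len(q),q.mean(0).round(3))
    d=W[box(.38,.5,.26,.4,.02,.09)]
    if len(d)>20: print('dredger',circ(d,.036))
    rr=W[ok&red&(W[:,2]>.065)&(W[:,2]<.075)&(W[:,0]<.6)&(abs(W[:,1])<.35)]
    k=cv2.kmeans(rr[:,:2].astype('f4'),3,None,(3,50,1e-5),5,2)[2] if len(rr)>5 else 0;print('red',k)
E
```

```text
top table z -0.002868980940322975
mill 116 [ 0.45034361 -0.13276612  0.024     ] [ 0.43604935 -0.13215223  0.10925507]
cup 249 [ 0.38921241 -0.3344266   0.01024317] [ 0.44082535 -0.27553119  0.07607209]
 top 108 [ 0.41818896 -0.30431748  0.06782663] ((0.4181669354438782, -0.3054536283016205), 0.024552855640649796)
 ring 48 [ 0.42271222 -0.30691958  0.0275    ]
 ring 40 [ 0.42308413 -0.30667717  0.0305    ]
free 222 ((521.7003173828125, -123.72106170654297), (275.475341796875, 132.54022216796875), 2.7114200592041016) [ 0.38725182 -0.19643277  0.00750688] [ 0.6624187  -0.06314132  0.01847729]
taken 188 ((547.00341796875, 91.15959167480469), (296.6858825683594, 162.20663452148438), 14.173466682434082) [0.38508175 0.04338024 0.00750238] [0.70751586 0.19470298 0.01762498]
  peg 0.04 9 [ 0.541 -0.119  0.039]
  peg 0.05 11 [ 0.541 -0.116  0.05 ]
  peg 0.06 8 [ 0.542 -0.117  0.058]
  peg 0.07 5 [ 0.526 -0.115  0.069]
  peg 0.08 5 [ 0.508 -0.125  0.082]
  peg 0.09 22 [ 0.505 -0.122  0.09 ]
red [[ 0.19620916 -0.32904035]
 [ 0.3410554  -0.0557618 ]
 [ 0.31909984 -0.24714804]]
side table z 8.274
[... 490 characters left out ...]
058053016662598) [ 0.41338786 -0.17382064  0.00750942] [ 0.61083598 -0.05722948  0.01845495]
taken 450 ((590.1798706054688, 111.86986541748047), (234.12313842773438, 158.6555938720703), 12.849329948425293) [0.46236405 0.05390695 0.00750766] [0.71965568 0.20367499 0.01845665]
  peg 0.02 24 [ 0.539 -0.109  0.023]
  peg 0.03 46 [ 0.534 -0.108  0.03 ]
  peg 0.04 44 [ 0.544 -0.107  0.04 ]
  peg 0.05 40 [ 0.535 -0.11   0.05 ]
  peg 0.06 33 [ 0.535 -0.11   0.06 ]
  peg 0.07 29 [ 0.524 -0.112  0.07 ]
  peg 0.08 31 [ 0.512 -0.112  0.08 ]
  peg 0.09 32 [ 0.506 -0.116  0.09 ]
dredger [0.42577697 0.30803057 0.036     ]
red [[ 0.34835574 -0.04917778]
 [ 0.20580582 -0.32007506]
 [ 0.3264548  -0.23989163]]
```

```bash
cat >> h.py <<'E'
def ray(s,u,v,z):
    M=R.from_rotvec(s['rvec']).as_matrix();c=-M.T@np.array(s['tvec'])
    d=M.T@np.array([(u-s['cx'])/s['fx'],(v-s['cy'])/s['fy'],1.]);return c+d*(z-c[2])/d[2]
def go(x,y,z,yaw_y=None):
    q=robot.sense();Rm=R.from_rotvec(q['orientation']).as_matrix()
    print('t',q['time_s'],'pos',np.round(q['position'],4),'d tool',(Rm.T@(np.array([x,y,z])-q['position'])).round(4),'w',round(q['gripper_width'],4),'F',np.round(q['ft_force'],1),round(q['grasp_force'],1))
    if yaw_y is not None:
        a=np.degrees(np.arctan2(Rm[1,1],Rm[0,1]));print('world yaw needed',yaw_y-a,'(az = -that when tool down)')
E
python3 - <<'E'
from h import *
A=np.load('top0.npz');B=np.load('side0.npz')
for n,cs in(('free',[(360,173),(482,169),(493,372),(366,374)]),('taken',[(40,113),(156,100),(195,290),(72,306)])):
    P=np.array([ray(A,195+u/5,130+v/4.6,.014) for u,v in cs]);m=P.mean(0);d=P[0]+P[1]-P[2]-P[3]
    print(n,P[:,:2].round(3).tolist(),m.round(3),np.degrees(np.arctan2(d[1],d[0])))
cs=[(252,253),(300,300),(493,245),(425,200)]
P=np.array([ray(B,130+u/4,130+v/4,.014) for u,v in cs]);print(P.round(3),P.mean(0))
print('side tip',ray(B,130+372/4,130+162/4,.1), 'top peg', [ray(A,195+u/5,130+v/4.6,.1) for u,v in((422,212),)])
go(.45,-.132,.24,92)
E
```

```text
free [[0.593, -0.069], [0.603, -0.166], [0.409, -0.179], [0.402, -0.083]] [ 0.502 -0.124  0.014] 4.052320790184108
taken [[0.64, 0.194], [0.659, 0.101], [0.472, 0.053], [0.451, 0.147]] [0.555 0.124 0.014] 14.215540905054322
[[ 0.61  -0.147  0.014]
 [ 0.607 -0.039  0.014]
 [ 0.418 -0.059  0.014]
 [ 0.428 -0.18   0.014]] [ 0.51589931 -0.10661281  0.014     ]
side tip [ 0.51471587 -0.09341076  0.1       ] top peg [array([ 0.50858198, -0.11797608,  0.1       ])]
t 0.1 pos [0.2672 0.5921 0.2306] d tool [-0.4644 -0.5849 -0.0086] w 0.0851 F [ 0.5 -0.2 -0.3] 0.0
world yaw needed 26.281792784062418 (az = -that when tool down)
```

Emit:
apply_moves(
  deltas=[
    {"az": -9.4,"hand": 1},
    {"az": -9.4,"hand": 1},
    {"az": -9.4,"hand": 1},
    {"tx": -0.045,"ty": -0.04,"hand": 1},
    {"tx": -0.045,"ty": -0.04,"hand": 1},
    {"tx": -0.045,"ty": -0.04,"hand": 1},
    {"tx": -0.03,"ty": -0.055,"hand": 1},
    {"ty": -0.06,"hand": 1},
  ],
  newtons=40,
)

```text
schema error: expected keys tx, ty, tz, ax, ay, az, hand
```

Emit:
apply_moves(
  deltas=[
    {"ty": -0.06,"hand": 1},
    {"ty": -0.06,"hand": 1},
    {"ty": -0.06,"hand": 1},
    {"ty": -0.06,"hand": 1},
    {"ty": -0.06,"hand": 1},
    {"ty": -0.06,"hand": 1},
    {"ty": -0.04,"hand": 1},
    {"hand": 1},
  ],
)

```text
schema error: expected keys tx, ty, tz, ax, ay, az, hand
```

Run:
```python
from h import *
go(.45,-.132,.24,94); st()
s=snap('top','t1.png');b=snap('side','s1.png')
np.savez('t1.npz',**s,W=pts(s))
# dredger from top now unoccluded
W=pts(s);m=(abs(W[...,0]-.43)<.08)&(abs(W[...,1]-.31)<.08)&(W[...,2]>.02)&(W[...,2]<.09);print(circ(W[m],.036))
```

```text
t 0.1 pos [0.2672 0.5921 0.2306] d tool [-0.4644 -0.5849 -0.0086] w 0.0851 F [ 0.5 -0.2 -0.3] 0.0
world yaw needed 28.281792784062418 (az = -that when tool down)
0.1 [0.2672 0.5921 0.2306] [[-0.912, 0.411, -0.0], [0.411, 0.912, -0.001], [-0.0, -0.001, -1.0]] [ 0.47767143 -0.16033708 -0.34019461] 0.08507638995874525 0.0h.py:19: RuntimeWarning: Mean of empty slice.
  x0=[*P[:,:2].mean(0),r0 or .025]
  ret = um.true_divide(
Traceback (most recent call last):
  File "h.py", line 21, in circ
    return least_squares(f,x0,loss='soft_l1',f_scale=.002).x
           ~~~~~~~~~~~~~^^^^^^^^^^^^^^^^^^^^^^^^^^^^^^^^^^
ValueError: Initial guess is outside of provided bounds
```

All keys are required in every row.

Emit:
apply_moves(
  deltas=[
    {"tx": 0,"ty": 0,"tz": 0,"ax": 0,"ay": 0,"az": -9.4,"hand": 1},
    {"tx": 0,"ty": 0,"tz": 0,"ax": 0,"ay": 0,"az": -9.4,"hand": 1},
    {"tx": 0,"ty": 0,"tz": 0,"ax": 0,"ay": 0,"az": -9.4,"hand": 1},
    {"tx": -0.045,"ty": -0.04,"tz": 0,"ax": 0,"ay": 0,"az": 0,"hand": 1},
    {"tx": -0.045,"ty": -0.04,"tz": 0,"ax": 0,"ay": 0,"az": 0,"hand": 1},
    {"tx": -0.045,"ty": -0.04,"tz": 0,"ax": 0,"ay": 0,"az": 0,"hand": 1},
    {"tx": -0.03,"ty": -0.05,"tz": 0,"ax": 0,"ay": 0,"az": 0,"hand": 1},
    {"tx": 0,"ty": -0.06,"tz": 0,"ax": 0,"ay": 0,"az": 0,"hand": 1},
  ],
  newtons=40,
)

```text
time_s: 1.2
position: [0.4497, 0.372, 0.2306]
orientation: [-0.104, 3.14, -0.001]
ft_force: [0.6, -0.6, -1.3]
gripper_width: 0.085
grasp_force: 0.0
```

Emit:
apply_moves(
  deltas=[
    {"tx": 0,"ty": -0.06,"tz": 0,"ax": 0,"ay": 0,"az": 0,"hand": 1},
    {"tx": 0,"ty": -0.06,"tz": 0,"ax": 0,"ay": 0,"az": 0,"hand": 1},
    {"tx": 0,"ty": -0.06,"tz": 0,"ax": 0,"ay": 0,"az": 0,"hand": 1},
    {"tx": 0,"ty": -0.06,"tz": 0,"ax": 0,"ay": 0,"az": 0,"hand": 1},
    {"tx": 0,"ty": -0.06,"tz": 0,"ax": 0,"ay": 0,"az": 0,"hand": 1},
    {"tx": 0,"ty": -0.06,"tz": 0,"ax": 0,"ay": 0,"az": 0,"hand": 1},
    {"tx": 0,"ty": -0.06,"tz": 0,"ax": 0,"ay": 0,"az": 0,"hand": 1},
    {"tx": 0,"ty": 0,"tz": 0,"ax": 0,"ay": 0,"az": 0,"hand": 1},
  ],
)

```text
time_s: 2.2
position: [0.476, -0.0498, 0.2316]
orientation: [-0.095, 3.14, -0.001]
ft_force: [0.2, 1.0, 0.5]
gripper_width: 0.0853
grasp_force: 0.0
```

Run:
```python
from h import *
go(.45,-.132,.24,94); st()
```

```text
t 2.2 pos [ 0.476  -0.0498  0.2316] d tool [ 0.0309 -0.0805 -0.0084] w 0.0853 F [0.2 1.  0.5] 0.0
world yaw needed 0.5342599596465334 (az = -that when tool down)
2.2 [ 0.476  -0.0498  0.2316] [[-0.998, -0.06, 0.001], [-0.06, 0.998, -0.001], [-0.001, -0.001, -1.0]] [0.16117898 1.0060106  0.49210493] 0.0852541582634857 0.0
```

Emit:
apply_moves(
  deltas=[
    {"tx": 0.015,"ty": -0.04,"tz": 0,"ax": 0,"ay": 0,"az": 0,"hand": 1},
    {"tx": 0.016,"ty": -0.04,"tz": 0,"ax": 0,"ay": 0,"az": 0,"hand": 1},
    {"tx": 0,"ty": 0,"tz": 0.03,"ax": 0,"ay": 0,"az": 0,"hand": 1},
    {"tx": 0,"ty": 0,"tz": 0.03,"ax": 0,"ay": 0,"az": 0,"hand": 1},
    {"tx": 0,"ty": 0,"tz": 0,"ax": 0,"ay": 0,"az": 0,"hand": 1},
    {"tx": 0,"ty": 0,"tz": 0,"ax": 0,"ay": 0,"az": 0,"hand": 1},
    {"tx": 0,"ty": 0,"tz": 0,"ax": 0,"ay": 0,"az": 0,"hand": 1},
    {"tx": 0,"ty": 0,"tz": 0,"ax": 0,"ay": 0,"az": 0,"hand": 1},
  ],
)

```text
time_s: 3.2
position: [0.4514, -0.1266, 0.1721]
orientation: [-0.108, 3.138, 0.0]
ft_force: [0.4, -0.2, 0.6]
gripper_width: 0.0857
grasp_force: 0.0
```

Run:
```python
from h import *
go(.45,-.132,.086,94)
s=snap('top');b=snap('side')
i=np.vstack([cv2.resize(x,(600,300),interpolation=2) for x in(s['pixels'][150:230,220:380,::-1],b['pixels'][130:220,150:330,::-1])]);cv2.imwrite('pics/m1.png',i)
```

```text
t 3.2 pos [ 0.4514 -0.1266  0.1721] d tool [ 0.0018 -0.0053  0.0861] w 0.0857 F [ 0.4 -0.2  0.6] 0.0
world yaw needed 0.06992738534442822 (az = -that when tool down)
```

View pics/m1.png

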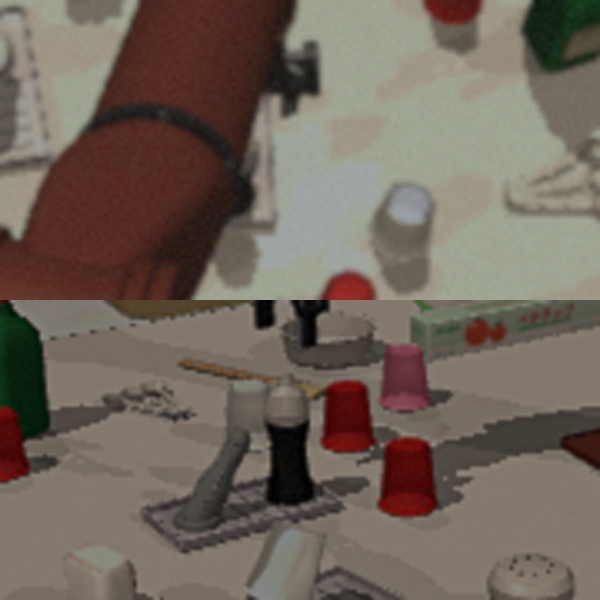

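The fingers straddle the mill's axis in the side view, with fingertips at about (265,315) and (308,325) and the mill at (288,395). I'll descend and grip.

Emit:
apply_moves(
  deltas=[
    {"tx": 0.001,"ty": -0.005,"tz": 0.0,"ax": 0,"ay": 0,"az": 0,"hand": 1},
    {"tx": 0,"ty": 0,"tz": 0.03,"ax": 0,"ay": 0,"az": 0,"hand": 1},
    {"tx": 0,"ty": 0,"tz": 0.03,"ax": 0,"ay": 0,"az": 0,"hand": 1},
    {"tx": 0,"ty": 0,"tz": 0.025,"ax": 0,"ay": 0,"az": 0,"hand": 1},
    {"tx": 0,"ty": 0,"tz": 0,"ax": 0,"ay": 0,"az": 0,"hand": -1},
    {"tx": 0,"ty": 0,"tz": 0,"ax": 0,"ay": 0,"az": 0,"hand": -1},
    {"tx": 0,"ty": 0,"tz": 0,"ax": 0,"ay": 0,"az": 0,"hand": -1},
    {"tx": 0,"ty": 0,"tz": 0,"ax": 0,"ay": 0,"az": 0,"hand": -1},
  ],
  newtons=40,
)

```text
time_s: 4.3
position: [0.4513, -0.1318, 0.0877]
orientation: [-0.107, 3.137, 0.0]
ft_force: [-0.7, 0.3, 7.5]
gripper_width: 0.0453
grasp_force: 41.1
```

Run:
```python
from h import *
st()
```

```text
4.3 [ 0.4513 -0.1318  0.0877] [[-0.998, -0.068, 0.002], [-0.068, 0.998, 0.0], [-0.002, 0.0, -1.0]] [-0.67663633  0.27742621  7.46060256] 0.04530960841594667 41.077815353164624
```

Emit:
apply_moves(
  deltas=[
    {"tx": 0,"ty": 0,"tz": -0.015,"ax": 0,"ay": 0,"az": 0,"hand": -1},
    {"tx": 0,"ty": 0,"tz": -0.025,"ax": 0,"ay": 0,"az": 0,"hand": -1},
    {"tx": 0,"ty": 0,"tz": -0.03,"ax": 0,"ay": 0,"az": 0,"hand": -1},
    {"tx": 0,"ty": 0,"tz": -0.03,"ax": 0,"ay": 0,"az": 0,"hand": -1},
    {"tx": 0,"ty": 0,"tz": -0.015,"ax": 0,"ay": 0,"az": 0,"hand": -1},
    {"tx": 0,"ty": -0.02,"tz": 0,"ax": 0,"ay": 0,"az": 0,"hand": -1},
    {"tx": 0,"ty": -0.03,"tz": 0,"ax": 0,"ay": 0,"az": 0,"hand": -1},
    {"tx": -0.01,"ty": -0.03,"tz": 0,"ax": 0,"ay": 0,"az": 0,"hand": -1},
  ],
)

```text
time_s: 5.3
position: [0.4652, -0.2117, 0.2015]
orientation: [-0.108, 3.14, 0.001]
ft_force: [0.3, 0.3, -1.2]
gripper_width: 0.0456
grasp_force: 41.5
```

Emit:
apply_moves(
  deltas=[
    {"tx": -0.02,"ty": -0.03,"tz": 0,"ax": 0,"ay": 0,"az": 0,"hand": -1},
    {"tx": -0.02,"ty": -0.03,"tz": 0,"ax": 0,"ay": 0,"az": 0,"hand": -1},
    {"tx": -0.025,"ty": -0.03,"tz": 0,"ax": 0,"ay": 0,"az": 0,"hand": -1},
    {"tx": -0.025,"ty": -0.02,"tz": 0,"ax": 0,"ay": 0,"az": 0,"hand": -1},
    {"tx": -0.02,"ty": -0.01,"tz": 0,"ax": 0,"ay": 0,"az": 0,"hand": -1},
    {"tx": 0,"ty": 0,"tz": 0.02,"ax": 0,"ay": 0,"az": 0,"hand": -1},
    {"tx": 0,"ty": 0,"tz": 0,"ax": 0,"ay": 0,"az": 0,"hand": -1},
    {"tx": 0,"ty": 0,"tz": 0,"ax": 0,"ay": 0,"az": 0,"hand": -1},
  ],
)

```text
time_s: 6.3
position: [0.5828, -0.3227, 0.1814]
orientation: [0.107, -3.139, -0.001]
ft_force: [0.7, -0.8, -0.7]
gripper_width: 0.0458
grasp_force: 41.5
```

Run:
```python
from h import *
st();q=robot.sense();x,y,z=q['position']
b=snap('side');i=cv2.resize(b['pixels'][90:230,130:330,::-1],(800,560),interpolation=2);cv2.imwrite('pics/m2.png',i)
for n,s in(('side',b),('top',snap('top'))):
    W=pts(s);C=s['pixels'].astype(int)
    m=(abs(W[...,0]-x)<.05)&(abs(W[...,1]-y)<.05)&(W[...,2]>.02)&(W[...,2]<z-.01)
    P=W[m];print(n,len(P),P.min(0),P.max(0)) if len(P) else 0
    for lo in np.arange(.03,z,.02):
        Q=P[abs(P[:,2]-lo)<.01]
        if len(Q)>5: print(lo.round(3),len(Q),Q.mean(0).round(3))
```

```text
6.3 [ 0.5828 -0.3227  0.1814] [[-0.998, -0.068, -0.0], [-0.068, 0.998, 0.001], [0.0, 0.001, -1.0]] [ 0.67830228 -0.77661441 -0.731826  ] 0.045755827938837576 41.46585235812381
side 227 [ 0.55753285 -0.33101635  0.0958873 ] [ 0.60976614 -0.28731762  0.17124978]
0.11 70 [ 0.589 -0.301  0.111]
0.13 65 [ 0.587 -0.304  0.13 ]
0.15 56 [ 0.589 -0.307  0.15 ]
0.17 33 [ 0.587 -0.306  0.166]
top 151 [ 0.55309765 -0.34787197  0.09691089] [ 0.58997847 -0.29613049  0.17065919]
0.11 54 [ 0.565 -0.32   0.111]
0.13 45 [ 0.566 -0.318  0.129]
0.15 34 [ 0.566 -0.319  0.15 ]
0.17 14 [ 0.564 -0.318  0.166]
```

View pics/m2.png

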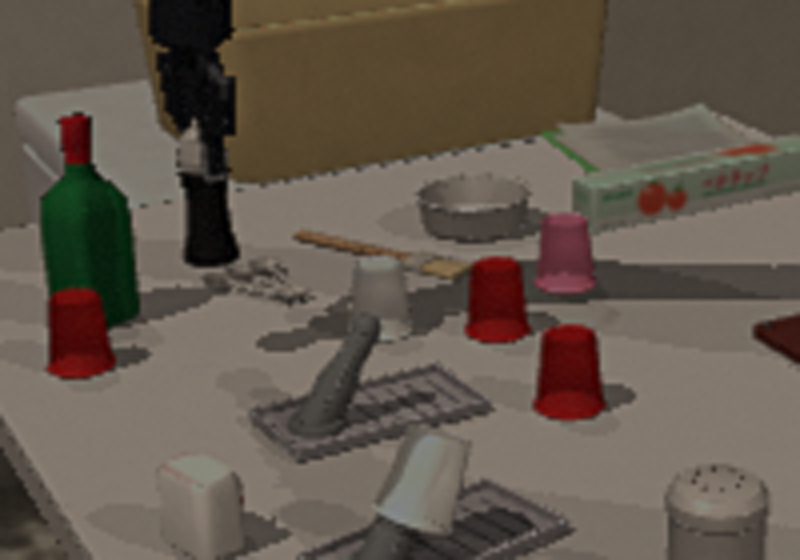

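The mill hangs upright in the gripper, with its foot at about (210,255). I'll lower it.

Emit:
apply_moves(
  deltas=[
    {"tx": 0,"ty": 0,"tz": 0.03,"ax": 0,"ay": 0,"az": 0,"hand": -1},
    {"tx": 0,"ty": 0,"tz": 0.03,"ax": 0,"ay": 0,"az": 0,"hand": -1},
    {"tx": 0,"ty": 0,"tz": 0.02,"ax": 0,"ay": 0,"az": 0,"hand": -1},
    {"tx": 0,"ty": 0,"tz": 0.01,"ax": 0,"ay": 0,"az": 0,"hand": -1},
    {"tx": 0,"ty": 0,"tz": 0.004,"ax": 0,"ay": 0,"az": 0,"hand": -1},
    {"tx": 0,"ty": 0,"tz": 0,"ax": 0,"ay": 0,"az": 0,"hand": -1},
    {"tx": 0,"ty": 0,"tz": 0,"ax": 0,"ay": 0,"az": 0,"hand": -1},
    {"tx": 0,"ty": 0,"tz": 0,"ax": 0,"ay": 0,"az": 0,"hand": -1},
  ],
)

```text
time_s: 7.4
position: [0.5839, -0.3232, 0.0879]
orientation: [-0.107, 3.139, -0.001]
ft_force: [-0.1, 0.4, -1.2]
gripper_width: 0.0452
grasp_force: 41.5
```

Run:
```python
from h import *
st()
```

```text
7.4 [ 0.5839 -0.3232  0.0879] [[-0.998, -0.068, 0.001], [-0.068, 0.998, -0.0], [-0.001, -0.0, -1.0]] [-0.11410023  0.40956002 -1.20693841] 0.04523514982863265 41.452096855246054
```

Emit:
apply_moves(
  deltas=[
    {"tx": 0,"ty": 0,"tz": 0.003,"ax": 0,"ay": 0,"az": 0,"hand": -1},
    {"tx": 0,"ty": 0,"tz": 0.001,"ax": 0,"ay": 0,"az": 0,"hand": -1},
    {"tx": 0,"ty": 0,"tz": 0.001,"ax": 0,"ay": 0,"az": 0,"hand": -1},
    {"tx": 0,"ty": 0,"tz": 0.001,"ax": 0,"ay": 0,"az": 0,"hand": -1},
    {"tx": 0,"ty": 0,"tz": 0,"ax": 0,"ay": 0,"az": 0,"hand": -1},
    {"tx": 0,"ty": 0,"tz": 0,"ax": 0,"ay": 0,"az": 0,"hand": -1},
    {"tx": 0,"ty": 0,"tz": 0,"ax": 0,"ay": 0,"az": 0,"hand": -1},
    {"tx": 0,"ty": 0,"tz": 0,"ax": 0,"ay": 0,"az": 0,"hand": -1},
  ],
)

```text
time_s: 8.4
position: [0.5839, -0.3231, 0.0819]
orientation: [-0.107, 3.139, -0.0]
ft_force: [-1.2, 1.8, 5.2]
gripper_width: 0.0453
grasp_force: 42.1
```

Run:
```python
from h import *
st()
```

```text
8.4 [ 0.5839 -0.3231  0.0819] [[-0.998, -0.068, 0.001], [-0.068, 0.998, -0.0], [-0.001, -0.0, -1.0]] [-1.21219234  1.75954275  5.15717115] 0.04527021022609596 42.05610387263732
```

Emit:
apply_moves(
  deltas=[
    {"tx": 0,"ty": 0,"tz": 0,"ax": 0,"ay": 0,"az": 0,"hand": 0.3},
    {"tx": 0,"ty": 0,"tz": 0,"ax": 0,"ay": 0,"az": 0,"hand": 0.6},
    {"tx": 0,"ty": 0,"tz": 0,"ax": 0,"ay": 0,"az": 0,"hand": 1},
    {"tx": 0,"ty": 0,"tz": 0,"ax": 0,"ay": 0,"az": 0,"hand": 1},
    {"tx": 0,"ty": 0,"tz": -0.02,"ax": 0,"ay": 0,"az": 0,"hand": 1},
    {"tx": 0,"ty": 0,"tz": -0.04,"ax": 0,"ay": 0,"az": 0,"hand": 1},
    {"tx": 0,"ty": 0,"tz": -0.05,"ax": 0,"ay": 0,"az": 0,"hand": 1},
    {"tx": 0,"ty": 0,"tz": 0,"ax": 0,"ay": 0,"az": 0,"hand": 1},
  ],
)

```text
time_s: 9.4
position: [0.5854, -0.3249, 0.1974]
orientation: [-0.106, 3.132, -0.006]
ft_force: [-1.0, -0.4, 0.3]
gripper_width: 0.0853
grasp_force: 0.0
```

Run:
```python
from h import *
# go to above cup
go(.423,-.306,.14,94)
A=snap('top');B=snap('side');np.savez('t2.npz',**A,W=pts(A));np.savez('s2.npz',**B,W=pts(B))
for n,s in(('top',A),('side',B)):
    W=pts(s).reshape(-1,3);C=s['pixels'].reshape(-1,3).astype(int);red=C[:,0]>C[:,1]+40
    bx=lambda x0,x1,y0,y1,z0,z1:W[(W[:,0]>x0)&(W[:,0]<x1)&(W[:,1]>y0)&(W[:,1]<y1)&(W[:,2]>z0)&(W[:,2]<z1)&~red]
    for z in(.02,.05,.08,.1,.12,.14):
        q=bx(.54,.63,-.37,-.27,z-.01,z+.01)
        if len(q)>4: print(n,'mill',z,len(q),q.mean(0).round(3))
    p=bx(.45,.62,-.18,-.06,.02,.115)
    for z in np.arange(.03,.12,.01):
        q=p[abs(p[:,2]-z)<.005]
        if len(q)>3: print(n,'peg',z.round(3),len(q),q.mean(0).round(3),q.min(0).round(3),q.max(0).round(3))
i=cv2.resize(A['pixels'][140:240,200:340,::-1],(800,570),interpolation=2);cv2.imwrite('pics/m3.png',i)
```

```text
t 9.4 pos [ 0.5854 -0.3249  0.1974] d tool [0.1611 0.0301 0.0561] w 0.0853 F [-1.  -0.4  0.3] 0.0
world yaw needed 0.11351607920330764 (az = -that when tool down)
top mill 0.02 49 [ 0.566 -0.319  0.018]
top mill 0.05 29 [ 0.566 -0.319  0.051]
top mill 0.08 25 [ 0.563 -0.319  0.082]
top mill 0.1 44 [ 0.565 -0.317  0.101]
top mill 0.12 79 [ 0.575 -0.323  0.119]
top mill 0.14 11 [ 0.578 -0.323  0.135]
top peg 0.03 5 [ 0.557 -0.115  0.03 ] [ 0.525 -0.121  0.027] [ 0.568 -0.109  0.033]
top peg 0.04 5 [ 0.536 -0.113  0.041] [ 0.523 -0.137  0.038] [ 0.552 -0.105  0.044]
top peg 0.05 14 [ 0.541 -0.119  0.05 ] [ 0.521 -0.137  0.045] [ 0.554 -0.106  0.055]
top peg 0.06 6 [ 0.541 -0.12   0.059] [ 0.537 -0.128  0.057] [ 0.546 -0.109  0.062]
top peg 0.07 5 [ 0.525 -0.114  0.069] [ 0.515 -0.128  0.066] [ 0.532 -0.109  0.073]
top peg 0.08 10 [ 0.505 -0.118  0.083] [ 0.497 -0.129  0.076] [ 0.527 -0.113  0.085]
top peg 0.09 19 [ 0.506 -0.124  0.091] [ 0.494 -0.132  0.087] [ 0.52  -0.113  0.095]
top peg 0.1 7 [ 0.505 -0.124  0.098] [ 0.494 -0.132  0.096] [ 0.515 -0.12   0.099]
side mill 0.02 72 [ 0.59
[... 206 characters left out ...]
-0.317  0.134]
side peg 0.03 35 [ 0.556 -0.104  0.029] [ 0.53  -0.12   0.025] [ 0.573 -0.096  0.034]
side peg 0.04 39 [ 0.552 -0.105  0.04 ] [ 0.526 -0.122  0.035] [ 0.569 -0.092  0.045]
side peg 0.05 32 [ 0.547 -0.107  0.05 ] [ 0.528 -0.123  0.045] [ 0.56  -0.097  0.055]
side peg 0.06 35 [ 0.538 -0.11   0.06 ] [ 0.517 -0.124  0.055] [ 0.555 -0.1    0.064]
side peg 0.07 25 [ 0.528 -0.111  0.07 ] [ 0.507 -0.126  0.065] [ 0.541 -0.102  0.075]
side peg 0.08 25 [ 0.522 -0.108  0.081] [ 0.504 -0.126  0.076] [ 0.537 -0.099  0.085]
side peg 0.09 25 [ 0.516 -0.111  0.09 ] [ 0.502 -0.12   0.085] [ 0.528 -0.101  0.095]
side peg 0.1 7 [ 0.513 -0.116  0.096] [ 0.508 -0.124  0.095] [ 0.518 -0.11   0.099]
```

View pics/m3.png

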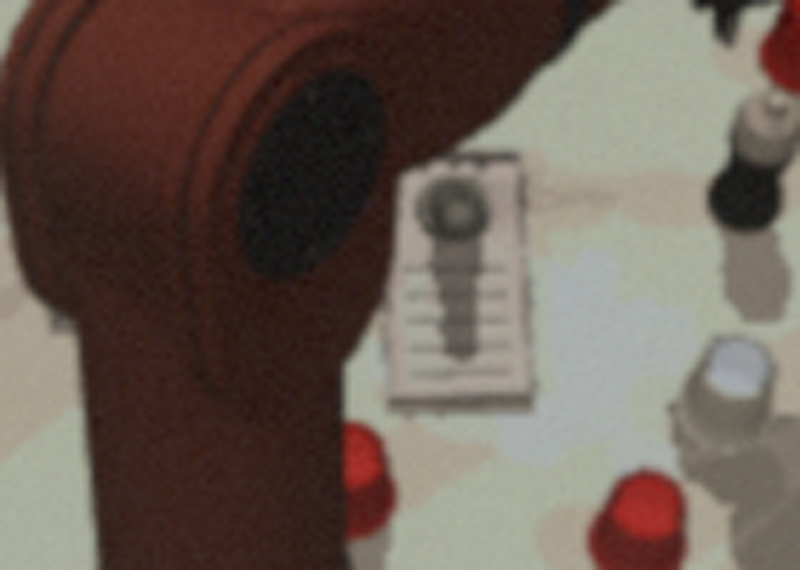

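The mill stands upright at about (0.584,-0.323), at (745,190) in the crop. The peg is now free, and its tip is at (455,355) in the shadow line. Next is the cup.

Emit:
apply_moves(
  deltas=[
    {"tx": 0.04,"ty": 0.007,"tz": 0,"ax": 0,"ay": 0,"az": 0,"hand": 1},
    {"tx": 0.05,"ty": 0.008,"tz": 0,"ax": 0,"ay": 0,"az": 0,"hand": 1},
    {"tx": 0.045,"ty": 0.008,"tz": 0,"ax": 0,"ay": 0,"az": 0,"hand": 1},
    {"tx": 0.026,"ty": 0.007,"tz": 0.02,"ax": 0,"ay": 0,"az": 0,"hand": 1},
    {"tx": 0,"ty": 0,"tz": 0.04,"ax": 0,"ay": 0,"az": 0,"hand": 1},
    {"tx": 0,"ty": 0,"tz": 0.04,"ax": 0,"ay": 0,"az": 0,"hand": 1},
    {"tx": 0,"ty": 0,"tz": 0,"ax": 0,"ay": 0,"az": 0,"hand": 1},
    {"tx": 0,"ty": 0,"tz": 0,"ax": 0,"ay": 0,"az": 0,"hand": 1},
  ],
)

```text
time_s: 10.5
position: [0.4211, -0.3046, 0.0923]
orientation: [0.107, -3.14, 0.001]
ft_force: [0.4, -0.0, 0.8]
gripper_width: 0.0854
grasp_force: 0.0
```

Run:
```python
from h import *
go(.423,-.306,.024,94)
```

```text
t 10.5 pos [ 0.4211 -0.3046  0.0923] d tool [-0.0018 -0.0015  0.0683] w 0.0854 F [ 0.4 -0.   0.8] 0.0
world yaw needed 0.10050271131042621 (az = -that when tool down)
```

Emit:
apply_moves(
  deltas=[
    {"tx": -0.002,"ty": -0.0015,"tz": 0.015,"ax": 0,"ay": 0,"az": 0,"hand": 1},
    {"tx": 0,"ty": 0,"tz": 0.025,"ax": 0,"ay": 0,"az": 0,"hand": 1},
    {"tx": 0,"ty": 0,"tz": 0.02,"ax": 0,"ay": 0,"az": 0,"hand": 1},
    {"tx": 0,"ty": 0,"tz": 0.008,"ax": 0,"ay": 0,"az": 0,"hand": 1},
    {"tx": 0,"ty": 0,"tz": 0,"ax": 0,"ay": 0,"az": 0,"hand": -1},
    {"tx": 0,"ty": 0,"tz": 0,"ax": 0,"ay": 0,"az": 0,"hand": -1},
    {"tx": 0,"ty": 0,"tz": 0,"ax": 0,"ay": 0,"az": 0,"hand": -1},
    {"tx": 0,"ty": 0,"tz": 0,"ax": 0,"ay": 0,"az": 0,"hand": -1},
  ],
  newtons=25,
)

```text
time_s: 11.5
position: [0.4238, -0.3064, 0.0244]
orientation: [-0.107, 3.138, -0.002]
ft_force: [-0.6, -1.9, 6.8]
gripper_width: 0.0554
grasp_force: 26.2
```

Run:
```python
from h import *
go(.423,-.306,.024,94)
```

```text
t 11.5 pos [ 0.4238 -0.3064  0.0244] d tool [0.0007 0.0004 0.0004] w 0.0554 F [-0.6 -1.9  6.8] 26.2
world yaw needed 0.0979121215228389 (az = -that when tool down)
```

Emit:
apply_moves(
  deltas=[
    {"tx": 0,"ty": 0,"tz": -0.015,"ax": 0,"ay": 0,"az": 0,"hand": -1},
    {"tx": 0,"ty": 0,"tz": -0.035,"ax": 0,"ay": 0,"az": 0,"hand": -1},
    {"tx": 0,"ty": 0,"tz": -0.05,"ax": 0,"ay": 0,"az": 0,"hand": -1},
    {"tx": 0,"ty": 0,"tz": -0.05,"ax": 0,"ay": 0,"az": 0,"hand": -1},
    {"tx": 0,"ty": 0.03,"tz": -0.03,"ax": 0,"ay": 0,"az": 0,"hand": -1},
    {"tx": -0.01,"ty": 0.04,"tz": 0,"ax": 0,"ay": 0,"az": 0,"hand": -1},
    {"tx": -0.01,"ty": 0.05,"tz": 0,"ax": 0,"ay": 0,"az": 0,"hand": -1},
    {"tx": 0,"ty": 0.04,"tz": 0,"ax": 0,"ay": 0,"az": 0,"hand": -1},
  ],
)

```text
time_s: 12.5
position: [0.432, -0.1425, 0.2042]
orientation: [-0.109, 3.139, 0.0]
ft_force: [0.7, 0.2, -0.3]
gripper_width: 0.0553
grasp_force: 26.8
```

Emit:
apply_moves(
  deltas=[
    {"tx": 0,"ty": 0.02,"tz": 0,"ax": 0,"ay": 0,"az": 0,"hand": -1},
    {"tx": 0,"ty": 0,"tz": 0,"ax": 0,"ay": -7,"az": 0,"hand": -1},
    {"tx": 0,"ty": 0,"tz": 0,"ax": 0,"ay": -7,"az": 0,"hand": -1},
    {"tx": 0,"ty": 0,"tz": 0,"ax": 0,"ay": -7,"az": 0,"hand": -1},
    {"tx": 0,"ty": 0,"tz": 0,"ax": 0,"ay": -7,"az": 0,"hand": -1},
    {"tx": 0,"ty": 0,"tz": 0,"ax": 0,"ay": -7,"az": 0,"hand": -1},
    {"tx": 0,"ty": 0,"tz": 0,"ax": 0,"ay": 0,"az": 0,"hand": -1},
    {"tx": 0,"ty": 0,"tz": 0,"ax": 0,"ay": 0,"az": 0,"hand": -1},
  ],
)

```text
time_s: 13.5
position: [0.4281, -0.1186, 0.2085]
orientation: [-0.106, 2.695, 0.048]
ft_force: [0.7, -0.8, -0.2]
gripper_width: 0.0552
grasp_force: 26.8
```

Run:
```python
from h import *
st();go(.457,-.125,.167)
```

```text
13.5 [ 0.4281 -0.1186  0.2085] [[-0.9, -0.083, 0.428], [-0.067, 0.996, 0.051], [-0.431, 0.017, -0.902]] [ 0.66989782 -0.80370851 -0.19285308] 0.0551619959437965 26.772482848609798
t 13.5 pos [ 0.4281 -0.1186  0.2085] d tool [-0.0077 -0.0094  0.0495] w 0.0552 F [ 0.7 -0.8 -0.2] 26.8
```

```bash
cat >> h.py <<'E'
def aim(x,y,z,yaw=4.,tilt=35.):
    q=robot.sense();Rm=R.from_rotvec(q['orientation'])
    T=R.from_euler('z',yaw,degrees=True)*R.from_euler('y',-tilt,degrees=True)*R.from_matrix([[-1,0,0],[0,1,0],[0,0,-1]])
    print('turn',(Rm.inv()*T).as_rotvec(degrees=True).round(2),'joints',np.round(q['joints'],2),'zt',T.as_matrix()[:,2].round(3));go(x,y,z)
E
python3 - <<'E'
from h import *
aim(.457,-.125,.167)
E
```

```text
turn [ 1.22 -9.47  0.15] joints [ 0.17 -0.38  0.11  2.28 -0.18  0.84  2.03] zt [ 0.572  0.04  -0.819]
t 13.5 pos [ 0.4281 -0.1186  0.2085] d tool [-0.0077 -0.0094  0.0495] w 0.0552 F [ 0.7 -0.8 -0.2] 26.8
```

Emit:
apply_moves(
  deltas=[
    {"tx": -0.005,"ty": -0.005,"tz": 0.02,"ax": 0,"ay": 0,"az": 0,"hand": -1},
    {"tx": -0.004,"ty": -0.004,"tz": 0.02,"ax": 0,"ay": 0,"az": 0,"hand": -1},
    {"tx": 0,"ty": 0,"tz": 0.018,"ax": 0,"ay": 0,"az": 0,"hand": -1},
    {"tx": 0,"ty": 0,"tz": 0,"ax": 0.6,"ay": -4.7,"az": 0,"hand": -1},
    {"tx": 0,"ty": 0,"tz": 0,"ax": 0.6,"ay": -4.7,"az": 0,"hand": -1},
    {"tx": 0,"ty": 0,"tz": 0,"ax": 0,"ay": 0,"az": 0,"hand": -1},
    {"tx": 0,"ty": 0,"tz": 0,"ax": 0,"ay": 0,"az": 0,"hand": -1},
    {"tx": 0,"ty": 0,"tz": 0,"ax": 0,"ay": 0,"az": 0,"hand": -1},
  ],
)

```text
time_s: 14.5
position: [0.4619, -0.1208, 0.1619]
orientation: [-0.104, 2.577, 0.043]
ft_force: [-0.2, 0.2, -1.5]
gripper_width: 0.0558
grasp_force: 26.8
```

Run:
```python
from h import *
aim(.474,-.124,.142)
b=snap('side');i=cv2.resize(b['pixels'][110:230,150:320,::-1],(800,565),interpolation=2);cv2.imwrite('pics/m4.png',i)
```

```text
turn [ 0.86 -2.76  0.35] joints [ 0.33 -0.29  0.    2.37 -0.41  0.58  2.27] zt [ 0.572  0.04  -0.819]
t 14.5 pos [ 0.4619 -0.1208  0.1619] d tool [ 0.0006 -0.0044  0.0231] w 0.0558 F [-0.2  0.2 -1.5] 26.8
```

View pics/m4.png

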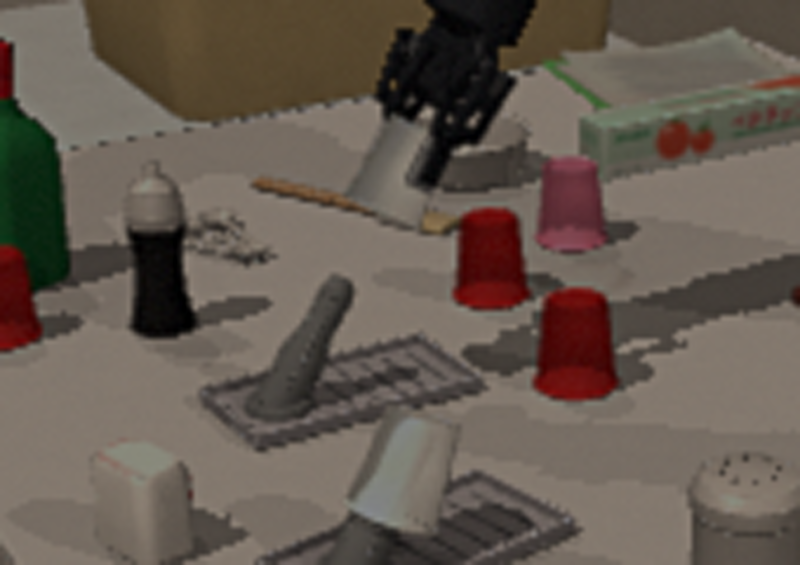

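The cup is held square to the peg's tilt, with its mouth centre at about (387,208) and the peg tip at (340,285), on the same line. I'll correct slightly and advance.

Emit:
apply_moves(
  deltas=[
    {"tx": 0,"ty": -0.004,"tz": 0.01,"ax": 0.4,"ay": -1.4,"az": 0.3,"hand": -1},
    {"tx": 0,"ty": 0,"tz": 0.01,"ax": 0.4,"ay": -1.4,"az": 0,"hand": -1},
    {"tx": 0,"ty": 0,"tz": 0.005,"ax": 0,"ay": 0,"az": 0,"hand": -1},
    {"tx": 0,"ty": 0,"tz": 0.005,"ax": 0,"ay": 0,"az": 0,"hand": -1},
    {"tx": 0,"ty": 0,"tz": 0,"ax": 0,"ay": 0,"az": 0,"hand": -1},
    {"tx": 0,"ty": 0,"tz": 0,"ax": 0,"ay": 0,"az": 0,"hand": -1},
    {"tx": 0,"ty": 0,"tz": 0,"ax": 0,"ay": 0,"az": 0,"hand": -1},
    {"tx": 0,"ty": 0,"tz": 0,"ax": 0,"ay": 0,"az": 0,"hand": -1},
  ],
)

```text
time_s: 15.55
position: [0.4757, -0.1241, 0.1414]
orientation: [-0.091, 2.539, 0.03]
ft_force: [0.3, 0.2, -0.3]
gripper_width: 0.0556
grasp_force: 26.8
```

Run:
```python
from h import *
aim(.531,-.120,.060)
```

```text
turn [ 0.15 -0.55  0.07] joints [ 0.53 -0.23 -0.18  2.39 -0.61  0.49  2.45] zt [ 0.572  0.04  -0.819]
t 15.55 pos [ 0.4757 -0.1241  0.1414] d tool [ 0.0003 -0.      0.0985] w 0.0556 F [ 0.3  0.2 -0.3] 26.8
```

Emit:
apply_moves(
  deltas=[
    {"tx": 0,"ty": 0,"tz": 0.01,"ax": 0,"ay": -0.5,"az": 0,"hand": -1},
    {"tx": 0,"ty": 0,"tz": 0.01,"ax": 0,"ay": 0,"az": 0,"hand": -1},
    {"tx": 0,"ty": 0,"tz": 0.01,"ax": 0,"ay": 0,"az": 0,"hand": -1},
    {"tx": 0,"ty": 0,"tz": 0.01,"ax": 0,"ay": 0,"az": 0,"hand": -1},
    {"tx": 0,"ty": 0,"tz": 0.01,"ax": 0,"ay": 0,"az": 0,"hand": -1},
    {"tx": 0,"ty": 0,"tz": 0.01,"ax": 0,"ay": 0,"az": 0,"hand": -1},
    {"tx": 0,"ty": 0,"tz": 0,"ax": 0,"ay": 0,"az": 0,"hand": -1},
    {"tx": 0,"ty": 0,"tz": 0,"ax": 0,"ay": 0,"az": 0,"hand": -1},
  ],
)

```text
time_s: 16.55
position: [0.5098, -0.1216, 0.092]
orientation: [-0.091, 2.531, 0.031]
ft_force: [-0.5, -0.2, -1.7]
gripper_width: 0.0554
grasp_force: 26.8
```

Run:
```python
from h import *
aim(.531,-.120,.060)
b=snap('side');i=cv2.resize(b['pixels'][130:230,170:310,::-1],(800,571),interpolation=2);cv2.imwrite('pics/m5.png',i)
```

```text
turn [ 0.16 -0.07  0.06] joints [ 0.55 -0.07 -0.25  2.39 -0.77  0.33  2.61] zt [ 0.572  0.04  -0.819]
t 16.55 pos [ 0.5098 -0.1216  0.092 ] d tool [ 0.0009 -0.      0.0384] w 0.0554 F [-0.5 -0.2 -1.7] 26.8
```

View pics/m5.png

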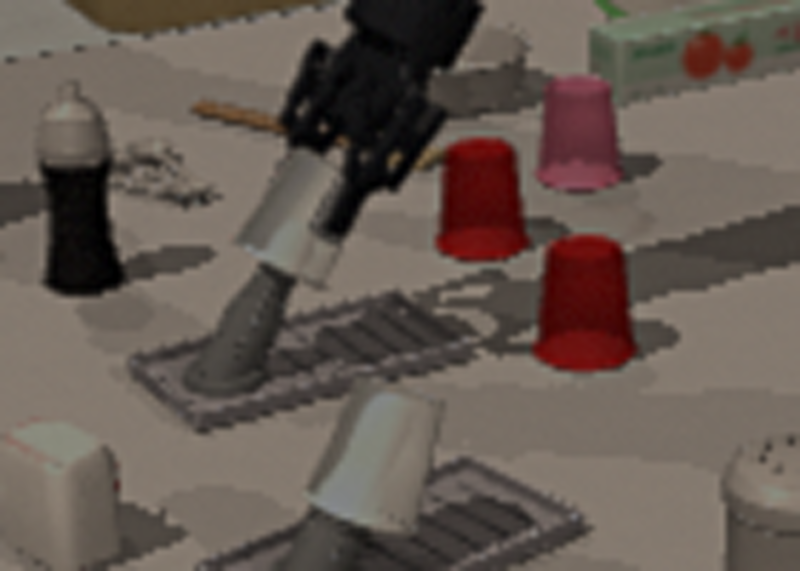

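The peg tip is inside the cup's mouth, with the mouth rim at about (285,265). Joint 7 is near its limit, so I'll turn about the cup's axis for margin and then go on.

Emit:
apply_moves(
  deltas=[
    {"tx": 0,"ty": 0,"tz": 0,"ax": 0,"ay": 0,"az": 5,"hand": -1},
    {"tx": 0,"ty": 0,"tz": 0,"ax": 0,"ay": 0,"az": 5,"hand": -1},
    {"tx": 0,"ty": 0,"tz": 0,"ax": 0,"ay": 0,"az": 5,"hand": -1},
    {"tx": 0,"ty": 0,"tz": 0,"ax": 0,"ay": 0,"az": 5,"hand": -1},
    {"tx": 0,"ty": 0,"tz": 0.008,"ax": 0,"ay": 0,"az": 0,"hand": -1},
    {"tx": 0,"ty": 0,"tz": 0.008,"ax": 0,"ay": 0,"az": 0,"hand": -1},
    {"tx": 0,"ty": 0,"tz": 0,"ax": 0,"ay": 0,"az": 0,"hand": -1},
    {"tx": 0,"ty": 0,"tz": 0,"ax": 0,"ay": 0,"az": 0,"hand": -1},
  ],
)

```text
time_s: 17.6
position: [0.5189, -0.1209, 0.0786]
orientation: [0.351, 2.517, 0.169]
ft_force: [-0.5, -0.3, -0.7]
gripper_width: 0.0556
grasp_force: 26.8
```

Run:
```python
from h import *
aim(.531,-.120,.060)
```

```text
turn [  0.15  -0.12 -19.92] joints [ 0.57 -0.02 -0.28  2.38 -0.81  0.29  2.31] zt [ 0.572  0.04  -0.819]
t 17.6 pos [ 0.5189 -0.1209  0.0786] d tool [ 0.0006 -0.0003  0.0223] w 0.0556 F [-0.5 -0.3 -0.7] 26.8
```

Emit:
apply_moves(
  deltas=[
    {"tx": 0,"ty": 0,"tz": 0.007,"ax": 0,"ay": 0,"az": 0,"hand": -1},
    {"tx": 0,"ty": 0,"tz": 0.006,"ax": 0,"ay": 0,"az": 0,"hand": -1},
    {"tx": 0,"ty": 0,"tz": 0.004,"ax": 0,"ay": 0,"az": 0,"hand": -1},
    {"tx": 0,"ty": 0,"tz": 0.001,"ax": 0,"ay": 0,"az": 0,"hand": -1},
    {"tx": 0,"ty": 0,"tz": 0.001,"ax": 0,"ay": 0,"az": 0,"hand": -1},
    {"tx": 0,"ty": 0,"tz": 0,"ax": 0,"ay": 0,"az": 0,"hand": -1},
    {"tx": 0,"ty": 0,"tz": 0,"ax": 0,"ay": 0,"az": 0,"hand": -1},
    {"tx": 0,"ty": 0,"tz": 0,"ax": 0,"ay": 0,"az": 0,"hand": -1},
  ],
)

```text
time_s: 18.6
position: [0.5299, -0.1203, 0.0635]
orientation: [0.351, 2.516, 0.169]
ft_force: [-0.6, -0.0, -0.5]
gripper_width: 0.056
grasp_force: 26.8
```

Run:
```python
from h import *
aim(.531,-.120,.060)
```

```text
turn [  0.12  -0.08 -19.94] joints [ 0.56  0.03 -0.29  2.37 -0.88  0.24  2.38] zt [ 0.572  0.04  -0.819]
t 18.6 pos [ 0.5299 -0.1203  0.0635] d tool [ 0.001  -0.0002  0.0035] w 0.056 F [-0.6 -0.  -0.5] 26.8
```

Emit:
apply_moves(
  deltas=[
    {"tx": 0,"ty": 0,"tz": 0.001,"ax": 0,"ay": 0,"az": 0,"hand": -1},
    {"tx": 0,"ty": 0,"tz": 0.001,"ax": 0,"ay": 0,"az": 0,"hand": -1},
    {"tx": 0,"ty": 0,"tz": 0.001,"ax": 0,"ay": 0,"az": 0,"hand": -1},
    {"tx": 0,"ty": 0,"tz": 0.001,"ax": 0,"ay": 0,"az": 0,"hand": -1},
    {"tx": 0,"ty": 0,"tz": 0,"ax": 0,"ay": 0,"az": 0,"hand": -1},
    {"tx": 0,"ty": 0,"tz": 0,"ax": 0,"ay": 0,"az": 0,"hand": -1},
    {"tx": 0,"ty": 0,"tz": 0,"ax": 0,"ay": 0,"az": 0,"hand": -1},
    {"tx": 0,"ty": 0,"tz": 0,"ax": 0,"ay": 0,"az": 0,"hand": -1},
  ],
)

```text
time_s: 19.6
position: [0.5324, -0.1205, 0.0613]
orientation: [0.351, 2.514, 0.168]
ft_force: [-20.8, 1.4, 25.9]
gripper_width: 0.0556
grasp_force: 32.0
```

Run:
```python
from h import *
aim(.531,-.120,.060)
```

```text
turn [  0.1    0.02 -19.94] joints [ 0.56  0.04 -0.29  2.37 -0.9   0.23  2.39] zt [ 0.572  0.04  -0.819]
t 19.6 pos [ 0.5324 -0.1205  0.0613] d tool [ 0.0019 -0.0001  0.0003] w 0.0556 F [-20.8   1.4  25.9] 32.0
```

It bottomed out on the tip. I'll ease off, release and withdraw along the axis.

Emit:
apply_moves(
  deltas=[
    {"tx": 0,"ty": 0,"tz": -0.002,"ax": 0,"ay": 0,"az": 0,"hand": -1},
    {"tx": 0,"ty": 0,"tz": 0,"ax": 0,"ay": 0,"az": 0,"hand": 0.5},
    {"tx": 0,"ty": 0,"tz": 0,"ax": 0,"ay": 0,"az": 0,"hand": 0.8},
    {"tx": 0,"ty": 0,"tz": 0,"ax": 0,"ay": 0,"az": 0,"hand": 1},
    {"tx": 0,"ty": 0,"tz": 0,"ax": 0,"ay": 0,"az": 0,"hand": 1},
    {"tx": 0,"ty": 0,"tz": 0,"ax": 0,"ay": 0,"az": 0,"hand": 1},
    {"tx": 0,"ty": 0,"tz": 0,"ax": 0,"ay": 0,"az": 0,"hand": 1},
    {"tx": 0,"ty": 0,"tz": 0,"ax": 0,"ay": 0,"az": 0,"hand": 1},
  ],
)

```text
time_s: 20.6
position: [0.531, -0.1201, 0.0617]
orientation: [0.351, 2.516, 0.169]
ft_force: [-0.2, -0.4, 0.2]
gripper_width: 0.0855
grasp_force: 0.0
```

Emit:
apply_moves(
  deltas=[
    {"tx": 0,"ty": 0,"tz": -0.01,"ax": 0,"ay": 0,"az": 0,"hand": 1},
    {"tx": 0,"ty": 0,"tz": -0.015,"ax": 0,"ay": 0,"az": 0,"hand": 1},
    {"tx": 0,"ty": 0,"tz": -0.015,"ax": 0,"ay": 0,"az": 0,"hand": 1},
    {"tx": 0,"ty": 0,"tz": -0.015,"ax": 0,"ay": 0,"az": 0,"hand": 1},
    {"tx": 0,"ty": 0,"tz": -0.015,"ax": 0,"ay": 0,"az": 0,"hand": 1},
    {"tx": 0,"ty": 0,"tz": 0,"ax": 0,"ay": 0,"az": 0,"hand": 1},
    {"tx": 0,"ty": 0,"tz": 0,"ax": 0,"ay": 0,"az": 0,"hand": 1},
    {"tx": 0,"ty": 0,"tz": 0,"ax": 0,"ay": 0,"az": 0,"hand": 1},
  ],
)

```text
time_s: 21.6
position: [0.491, -0.1228, 0.1184]
orientation: [0.351, 2.517, 0.17]
ft_force: [0.5, 0.5, 0.9]
gripper_width: 0.0857
grasp_force: 0.0
```

Run:
```python
from h import *
aim(.531,-.120,.060)
b=snap('side');i=cv2.resize(b['pixels'][130:230,170:310,::-1],(800,571),interpolation=2);cv2.imwrite('pics/m6.png',i)
```

```text
turn [  0.16  -0.14 -19.95] joints [ 0.66 -0.16 -0.32  2.39 -0.73  0.42  2.22] zt [ 0.572  0.04  -0.819]
t 21.6 pos [ 0.491  -0.1228  0.1184] d tool [ 0.0004 -0.0004  0.0709] w 0.0857 F [0.5 0.5 0.9] 0.0
```

View pics/m6.png

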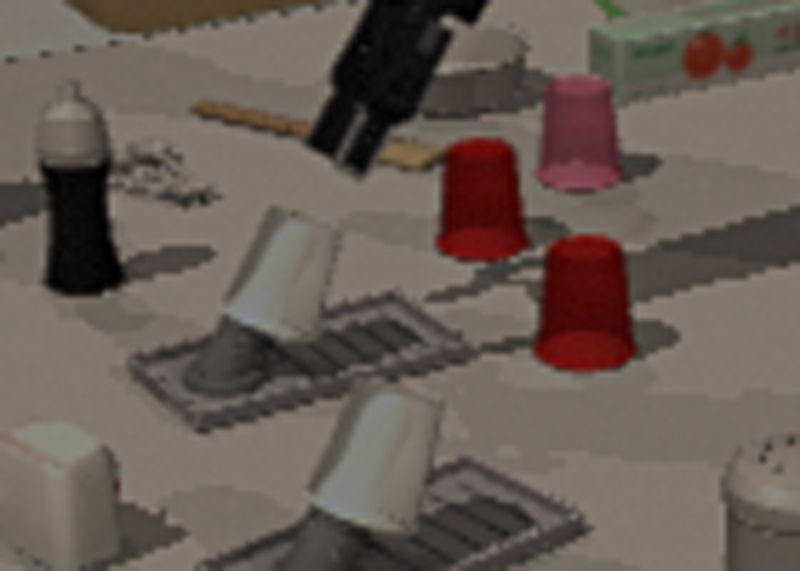

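The cup now hangs on the freed peg at (285,270), in the same attitude as the other cup. The mill stands upright at (80,190) and the gripper is clear, so I'm handing in.

```bash
python3 -c "
from station import robot
print(robot.close_job())"
```

```text
the job is handed in; nothing more can be done
None
```

I moved the mill off the stand and stood it upright on the table, hung the cup mouth-down on the freed peg until it bottomed out on the tip, and handed the job in at about 22 s; in the last picture the other cup still hung on its peg and the sugar dredger stood undisturbed. No verdict came back.

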